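Clamp a hard drive to the set torque

ROBOT

A 6-joint arm with a two-finger parallel gripper is mounted at the origin on a cart in front of the work surface, level with it; the furniture and walls round the work are solid. World frame = base frame: x ahead of the robot, y to its left, z up, the work surface at z = 0. Lengths are in m, angles in degrees, forces in N, time in s.
With the tool pointing down it reaches from about 0.4 to 0.825 m from the base axis. Payload 7 kg.
Tool frame: the origin (TCP) lies midway between the tips of the shut fingers; the grasp point (between the pads) lies ctrl.tcp_to_grasp behind it (ctrl.tcp_to_grasp is the distance from the TCP to the grasp point, in m); z points along the fingers, y is the line along which they close (so a half turn about z gives the same grasp; the last joint's range is limited). The gripper opens to 88 mm and grips with 3 to 60 N. Pads are 19 mm wide; open, the fingers measure 130 mm over their backs; the gripper's body (78 mm by 193 mm) begins 47 mm behind the grasp point.
Start: joints at [-49.727, 20.546, 0.682, 0, -70.136, -16.507], TCP at [0.272, -0.618, 0.227] pointing down, gripper open.
Joint ranges: [-176.03, 176.03], [-82.01, 121.73], [-58.28, 71.71], [-173.87, 95.51], [-174.79, -0.11], [-173.66, 173.66]. Speed limits (degrees/s): [136.94, 136.94, 172.46, 180, 180, 180].

INTERFACE

Orientations are given as [roll, pitch, yaw] about the fixed x, y, z axes, in that order (R = Rz(yaw) Ry(pitch) Rx(roll)).
In Python, from plant import ctrl, imaging, close_job gives the robot as it stands.
- The arm moves only by the shell command python3 -m crank 'ROWS'. ROWS is JSON, a list of rows, each a list of 3 entries, a list of its own where there are three numbers: the shift along the world's x, y, z in m, then the turn, a rotation vector about the world's x, y, z in degrees, then the opening, from -1 (shut) to 1 (fully open), so that 0 is half open. A call has 1 to 12 rows; each row shifts and turns the commanded pose from where the row before left it; what a row does not reach is not made up. A row lasts 1/10 s, in which the tool goes at most 50 mm and 8.59 degrees, less where a joint would pass 70% of its speed; a pose out of reach is approached as far as the arm can. A call is refused whole if a number of a shift passes 0.05 or a number of a turn 8.59, either way. A call with a gripper value outside its range is refused whole. The fingers move at their own pace and stop on an object; the grip force is fixed at half the most. Time passes only in rows, so rows that do not move let the fingers close. It gives the time, the measured TCP pose, the force, the opening and the grip force at its end, in the units of the state.
- ctrl.get_obs(): the state, without advancing time (a new reading comes with each control period).
- imaging.snapshot(name): name is "scene" or "side" or "wrist"; returns (picture, depth): 420x560x3 uint8, blue, green, red; 420x560 float32, m along the optical axis (not along the pixel's ray), 0 where there is no reading.
- imaging.camera_model(name): a dict with "mtx" (3x3 intrinsics, pixels), "D" ([k1, k2, p1, p2, k3] as OpenCV has them; the pictures are not rectified), "R" (3x3) and "t" (3): a world point X has camera coordinates R X + t. Camera axes: x right, y down, z forward; pixel columns grow to the right and rows downward; lengths in m; the calibration is good to about 2 mm. A picture is of the moment at which its call begins: read the wrist's pose just before it. camera_model takes no time and is no camera call; for the wrist camera it gives the pose at the moment of the call.
- close_job(): hands the job in; it is judged then, once.
The state is a dict: "clock": time; "joint_pos": joint angles; "qvel": joint speeds; "tau": joint torques, N m; "tool_pos": TCP position; "orientation": TCP orientation; "force": force on the tool from outside, world axes, zero at the start; "moment": the same for the moment, N m; "opening": finger opening in m; "gripper_force": force on a finger pad.
Only numpy, scipy, OpenCV 4.12 (cv2) and the standard library are available. Lean on these libraries where they do the work, as an engineer would, in place of code of your own. Each camera call takes 0.05 s, during which the arm holds its last target. There are 200 camera calls.

TASK

Push the hard drive that lies on the grey clamp plate fully home, flat against both end stops and the side rail, then turn the black wing knob of the clamp clockwise until the pad holds the drive and the knob's torque clutch clicks. Stop after the first click or two (never more than four), leave the drive clamped there, and do not disturb the other things on the bench.

Things in the scene. Friction and masses are not known exactly. Their poses are not given: they have to be found in the camera images.
- drive_clamp: Bench clamp for bare drives, fixed on the bench. Grey base plate 216 x 216 mm, top 14 mm above the bench, reaching x -90 to +126, y -118 to +98 mm. Origin: at bench height, under the middle of the drive's home. +x points from the open front to the column, +y left of that, z up. Upright screw axis at x +30, y 0 mm: knob on top, pad below.
- seat (a point): Point on the plate's top, 14 mm above drive_clamp's origin: the drive's origin lies here when home. Axes as drive_clamp's. Two steel end stops, 18 mm high, have their round faces at x +51, y -28 and +28 mm from here. A steel side rail, 16 mm high, x -42 to +38 mm, has its face at y +74.5 mm.
- column_top (a point): Top centre of the clamp's round steel column, 20 mm thick (collar 38 mm up to 94 mm above the bench), 152 mm above the bench, at x +106, y 0 mm of drive_clamp: 76 mm behind the screw axis. A grey arm 32 mm wide, underside 68 and top 88 mm above the bench, reaches from it to the screw and ends 16 mm past its axis.
- hard_drive: Loose hard drive on the clamp plate, light grey, 147 (its x) x 102 x 28 mm, solid x -73 to +74, y -51 to +51, z 0 to 26 mm; 0.5 to 0.8 kg; slides at up to 10 N. Origin: centre of its underside. It starts with its x within 7 degrees of the clamp's +y, 14 to 32 mm short of home in x and 14 to 36 mm in y. Home: a long side on both end stops, a short end on the side rail.
- knob (a point): Centre of the black wing knob: on the screw axis, mid height of its wings; x along the two wings, z up. Hub 23 mm across; wings reach 40 mm out, 8 mm thick, 16 mm high (tips 10 mm round, 20 mm high). Push them with shut fingers or grip them. It sinks 12 mm a turn, from 112 to 118 mm above the bench at the start to about 104 mm when the pad meets the drive.
- torque_knob (a joint): Slip of the knob on its screw (torque clutch), rad: 0 while they turn together (clockwise from above tightens; about 0.1 N m, 3 to 4 N pushed 30 mm off the axis). With the drive gripped it grows 0.52 a click: the torque climbs to about 0.2 N m (6 to 8 N) at 0.13 rad and drops to 0.06 N m at 0.39 rad, and so on.
- clamp_pad: Round pressure pad, 27 mm across, under the arm on the end of the screw. Origin: centre of its lower face, which presses the drive's top. It moves down 12 mm a turn of the screw without turning. It starts 8 to 14 mm above the drive's top; the drive passes freely under it.
- parts_dish: Bystander: round steel dish with screws, 111 mm across, 22 mm high; origin at the centre of its underside.
- screwdriver: Bystander: yellow screwdriver, 189 mm long (along its y); origin under its middle.
- small_drive: Bystander: thin grey drive, 100 x 70 x 12 mm; origin at the centre of its underside.
- memory_stick: Bystander: blue memory stick, 55 x 19 x 9 mm; origin at the centre of its underside.

How it is judged:
By the outcome, as a careful person would: the job done as asked, in the order asked, and still so for the second after the job is handed in, with the robot touching nothing.
It also fails if it takes over 72 s, if anything falls off the work surface, if the arm or the gripper's body presses on something with over 40 N, if the wrist force passes 120 N, or if a joint passes its speed limit or range.

## Working session

There is one attempt and no reset: what is moved stays moved. The work goes in short steps, Python scripts to look and compute and a shell command to move; the robot and the scene stay as the last step left them, time stands still between calls to the robot, and variables do not carry over. Pictures are saved under pics/ and viewed, at most 10 in all, crops included, and the job is handed in when it is done.

```bash
ls; mkdir -p pics
python3 - <<'E'
from plant import ctrl, imaging
import cv2,numpy as np
print(ctrl.get_obs(), ctrl.tcp_to_grasp)
for n in ["scene","side"]:
    p,d=imaging.snapshot(n); cv2.imwrite(f"pics/{n}0.png",p); np.save(f"pics/{n}0.npy",d)
    m=imaging.camera_model(n); print(n,-np.array(m["R"]).T@m["t"])
E
```

```text
pics
{'clock': 0.0, 'joint_pos': array([-4.97279505e+01,  2.05914013e+01,  6.32284690e-01, -2.05759381e-02,
       -7.01363228e+01, -1.65069598e+01]), 'qvel': array([ 0.02100349, -0.12193879, -0.02645354,  0.06142124, -0.03365029,
        0.00921573]), 'tau': array([-2.67394062e-04, -5.82719278e+01,  2.93058783e+01,  6.99735135e+00,
        6.84848113e-03, -1.91575682e-04]), 'tool_pos': array([ 0.27178557, -0.61731031,  0.22561033]), 'orientation': array([ 1.79902998e+02, -8.57473620e-03, -1.56241910e+02]), 'force': array([ 0.27489101,  0.55978034, -0.72216984]), 'moment': array([0.01405665, 0.03753135, 0.03792484]), 'gripper_force': 0.0, 'opening': 0.0876183188679672} 0.0188
scene [0.09683523 0.58989988 0.73350235]
side [0.00272633 0.54636585 0.77861529]
```

View pics/scene0.png

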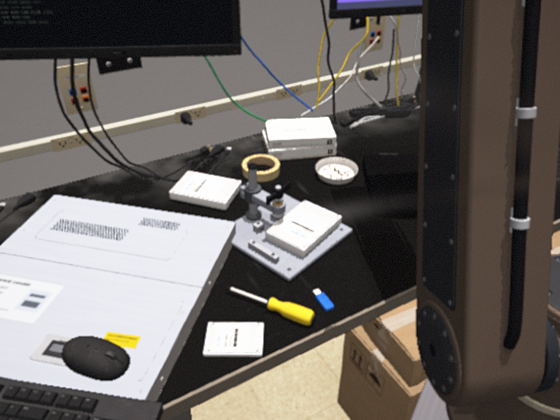

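View pics/side0.png

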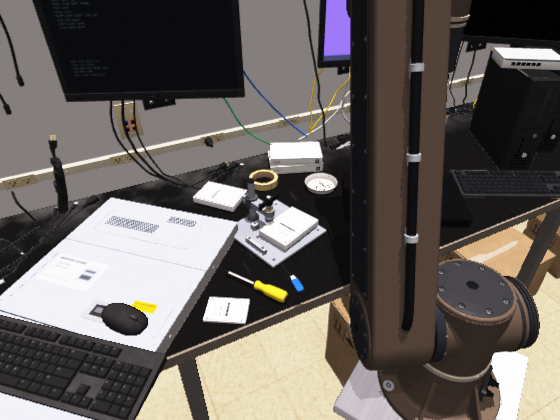

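The scene view shows the clamp plate around px (290,235), its column at (252,190), the drive at (305,228), the rail near (265,250), the dish at (336,170), the screwdriver at (275,305), the stick at (322,299) and the small drive at (234,338). I'll build a point cloud and look closer.

```bash
cat > h.py <<'E'
from plant import ctrl, imaging
import cv2,numpy as np
def cloud(n,d,m=None):
    m=m or imaging.camera_model(n); v,u=np.nonzero(d>0); 
    r=cv2.undistortPoints(np.stack([u,v],1).astype(float)[:,None],np.array(m["mtx"]),np.array(m["D"]))[:,0]
    z=d[v,u]; C=np.c_[r*z[:,None],z]; X=(C-np.array(m["t"]))@np.array(m["R"])
    return X,u,v
def pm(n,d,m=None):
    X,u,v=cloud(n,d,m); M=np.full(d.shape+(3,),np.nan); M[v,u]=X; return M
def topdown(X,col,x0,x1,y0,y1,s=0.001,zmax=.4):
    # image: up = +x world, left = +y world ; highest wins
    k=(X[:,0]>x0)&(X[:,0]<x1)&(X[:,1]>y0)&(X[:,1]<y1)&(X[:,2]<zmax); X=X[k];col=col[k]; o=np.argsort(X[:,2]); X=X[o];col=col[o]
    I=np.zeros((int((x1-x0)/s),int((y1-y0)/s),3),np.uint8); r=((x1-X[:,0])/s).astype(int).clip(0,I.shape[0]-1); c=((y1-X[:,1])/s).astype(int).clip(0,I.shape[1]-1); I[r,c]=col; return I
E
python3 - <<'E'
from h import *
d=np.load("pics/scene0.npy");M=pm("scene",d);
for q in [(290,271),(348,230),(236,234),(252,170),(305,228),(301,252),(340,212),(312,203),(268,240),(265,250),(278,205),(336,170),(270,300),(322,299),(234,338),(260,165),(205,190)]:
    print(q,M[q[1],q[0]].round(3))
p=cv2.imread("pics/scene0.png")
cv2.imwrite("pics/crop.png",cv2.resize(p[150:290,215:365],None,fx=5,fy=4.2*5/4.2*0.85,interpolation=cv2.INTER_CUBIC))
E
```

```text
(290, 271) [ 0.458 -0.088  0.015]
(348, 230) [ 0.411 -0.271  0.013]
(236, 234) [ 0.618 -0.132  0.015]
(252, 170) [ 0.617 -0.202  0.143]
(305, 228) [ 0.481 -0.196  0.042]
(301, 252) [ 0.458 -0.134  0.031]
(340, 212) [ 0.46  -0.337  0.002]
(312, 203) [ 0.51  -0.286  0.042]
(268, 240) [ 0.546 -0.149  0.016]
(265, 250) [ 0.526 -0.104  0.029]
(278, 205) [ 0.542 -0.184  0.088]
(336, 170) [ 0.545 -0.497  0.007]
(270, 300) [0.447 0.009 0.026]
(322, 299) [ 0.371 -0.057  0.009]
(234, 338) [0.464 0.104 0.008]
(260, 165) [ 0.736 -0.423  0.002]
(205, 190) [ 0.767 -0.221  0.028]
```

View pics/crop.png

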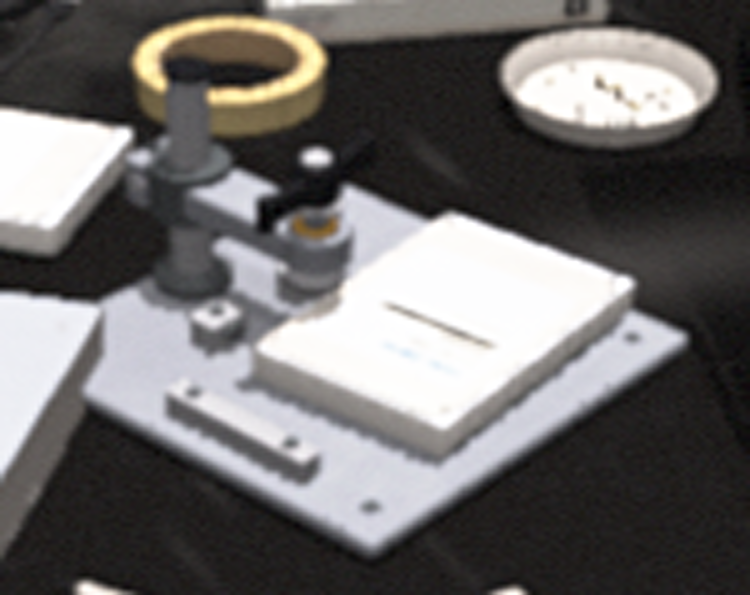

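The crop shows the rail at lower left, one end stop by the column base, the drive short of both stops and rail, and the knob's wings lying roughly along the clamp's y. Next I'll fit the poses.

Run:
```python
from h import *
from scipy.optimize import least_squares
for n in ["scene","side"]:
    d=np.load(f"pics/{n}0.npy");p=cv2.imread(f"pics/{n}0.png");X,u,v=cloud(n,d);c=p[v,u].astype(int)
    near=(np.hypot(X[:,0]-.53,X[:,1]+.19)<.18)
    def rect(k):
        Q=X[k][:,:2]; r=cv2.minAreaRect((Q*1000).astype(np.float32)); return np.round(r[0],1),np.round(r[1],1),round(r[2],1),k.sum()
    # plate edges: visible plate pts, bright, z 8..19mm
    k=near&(X[:,2]>.0085)&(X[:,2]<.02)&(c.min(1)>100)
    print(n,"plate",rect(k))
    im=np.zeros(d.shape,np.uint8); kd=near&(X[:,2]>.036)&(X[:,2]<.046)&(c.min(1)>150); im[v[kd],u[kd]]=1
    N,L,S,_=cv2.connectedComponentsWithStats(im); b=1+S[1:,4].argmax(); kd=L[v,u]==b; print("drive",rect(kd),X[kd][:,2].mean())
    k=near&(X[:,2]>.13)&(X[:,2]<.16); print("coltop",X[k].mean(0).round(4),X[k].std(0).round(4),k.sum())
    k=near&(X[:,2]>.1)&(X[:,2]<.128)&(np.hypot(X[:,0]-.617,X[:,1]+.202)>.03)&(c.max(1)<80); Q=X[k]; print("knob",Q.mean(0).round(4),k.sum(),np.percentile(Q[:,2],[2,50,98]).round(4))
    w,V=np.linalg.eigh(np.cov(Q[:,:2].T)); print("wingdir",np.degrees(np.arctan2(V[1,1],V[0,1])),(Q[:,:2]@V[:,1]).min(),(Q[:,:2]@V[:,1]).max())
    I=topdown(X[near],p[v,u][near],.36,.70,-.36,-.02,.00085)
    cv2.imwrite(f"pics/td_{n}.png",I)
a=[cv2.imread(f"pics/td_{n}.png") for n in ["scene","side"]]; cv2.imwrite("pics/td.png",np.hstack(a)); print(a[0].shape)
```

```text
scene plate (array([ 570.9, -174.3]), array([285.9, 283.4]), 77.9, np.int64(2708))
drive (array([ 492. , -212.1]), array([150.9, 104.3]), 82.9, np.int64(2007)) 0.04149657842099838
coltop [ 0.6093 -0.2019  0.1431] [0.0238 0.0067 0.0084] 132
knob [ 0.5432 -0.1872  0.1187] 201 [0.108  0.1196 0.1269]
wingdir 83.6774227150404 -0.16891357532957357 -0.08966700731590299
side plate (array([ 565.9, -203.6]), array([216.9, 283.5]), 77.7, np.int64(1557))
drive (array([ 493.4, -210.1]), array([150.6, 102.6]), 82.3, np.int64(1135)) 0.03933371223569196
coltop [ 0.6195 -0.2028  0.1435] [0.0054 0.0055 0.0068] 62
knob [ 0.5448 -0.1852  0.1168] 142 [0.1037 0.118  0.1271]
wingdir 83.96971332557835 -0.17231226540774647 -0.09097358198386819
(400, 400, 3)
```

View pics/td.png

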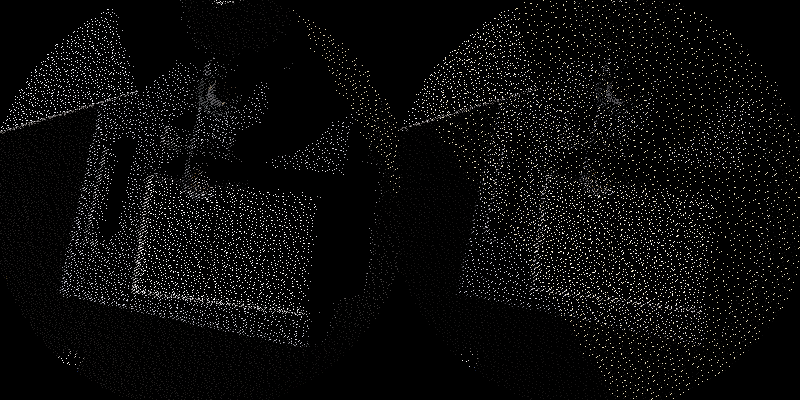

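Clamp frame: origin about (0.518, -0.187) with yaw -12.4°. The knob axis is about (0.547, -0.193). The drive is 19 mm short in x, 29 mm short in y and turned +5°, which agrees with the stated ranges. I'll go to the drive's -y end with the tool leaned back 12°.

```bash
python3 -m crank '[[[0.025,0.038,0],[0,0,7.7],-1],[[0.025,0.038,0],[0,0,7.7],-1],[[0.025,0.038,0],[0,0,7.7],-1],[[0.025,0.038,0],[0,0,7.7],-1],[[0.025,0.038,0],[0,0,7.7],-1],[[0.025,0.038,0],[0,0,7.7],-1],[[0.025,0.038,0],[0,0,7.7],-1],[[0.025,0.036,0],[5.86,-1.29,0],-1],[[0,0,0],[5.86,-1.29,0],-1],[[0,0,0],[0,0,0],-1]]'
python3 - <<'E'
from h import *
print(ctrl.get_obs()["joint_pos"].round(1))
m=imaging.camera_model("wrist");p,d=imaging.snapshot("wrist"); cv2.imwrite("pics/w1.png",p); np.save("pics/w1.npy",d); np.save("pics/w1m.npy",m,allow_pickle=True)
E
```

```text
clock: 1.1
tool_pos: [0.4727, -0.3159, 0.2259]
orientation: [180.0, 12.2, -102.3]
force: [-0.5, -1.4, -0.9]
opening: 0.013
gripper_force: 0.0
[-22.7  14.1  -4.5 -12.5 -74.   14.1]
```

View pics/w1.png

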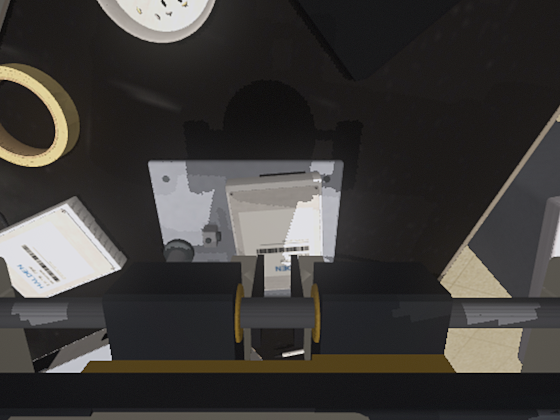

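The wrist view shows the plate's -y edge from (150,162) to (343,162), the drive's -y end at (230–322, 180) and the near end stop at (210,235). I'll check the plate corners with its depth.

Run:
```python
from h import *
d=np.load("pics/w1.npy");m=np.load("pics/w1m.npy",allow_pickle=True).item();M=pm("wrist",d,m)
o=np.array([.518,-.1867]);a=np.radians(-12.4);R=np.array([[np.cos(a),np.sin(a)],[-np.sin(a),np.cos(a)]])
for q in [(152,164),(341,164),(166,179),(325,179),(230,183),(320,176),(210,230),(179,245),(250,163),(300,240)]:
    P=np.nanmedian(M[q[1]-1:q[1]+2,q[0]-1:q[0]+2].reshape(-1,3),0); print(q,P.round(4),(R@(P[:2]-o)*1000).round(1))
```

```text
(152, 164) [ 0.6107 -0.3234  0.0142] [ 119.9 -113.6]
(341, 164) [ 0.408  -0.2786  0.0141] [ -87.7 -113.4]
(166, 179) [ 0.6016 -0.3033  0.0158] [106.6 -95.9]
(325, 179) [ 0.4281 -0.2662  0.0168] [-70.8 -96.9]
(230, 183) [ 0.5284 -0.292   0.0359] [  32.8 -100.6]
(320, 176) [ 0.4329 -0.2714  0.0155] [ -64.9 -101. ]
(210, 230) [ 0.5692 -0.2367  0.03  ] [ 60.8 -37.8]
(179, 245) [ 0.6143 -0.2216  0.0242] [101.6 -13.4]
(250, 163) [ 0.5056 -0.3015  0.0145] [  12.5 -114.8]
(300, 240) [ 0.4685 -0.2087  0.042 ] [-43.6 -32.1]
```

```bash
python3 -m crank '[[[0,0,-0.05],[0,0,0],-1],[[0,0,-0.05],[0,0,0],-1],[[0,0,-0.05],[0,0,0],-1],[[0,0,-0.05],[0,0,0],-1],[[0.0011,0.0049,0],[0,0,0],-1],[[0.0011,0.0049,0],[0,0,0],-1],[[0.0011,0.0049,0],[0,0,0],-1],[[0.0011,0.0049,0],[0,0,0],-1],[[0.0011,0.0049,0],[0,0,0],-1],[[0.0011,0.0049,0],[0,0,0],-1],[[0.0011,0.0049,0],[0,0,0],-1],[[0.0011,0.0049,0],[0,0,0],-1]]'
```

```text
clock: 2.35
tool_pos: [0.4811, -0.2765, 0.0271]
orientation: [-179.9, 12.0, -102.3]
force: [-1.9, -4.5, 2.6]
opening: 0.0005
gripper_force: 2.3
```

```bash
python3 -m crank '[[[0.0009,0.0039,0],[0,0,0],-1],[[0.0009,0.0039,0],[0,0,0],-1],[[0.0004,0.002,0],[0,0,0],-1],[[0,0,0],[0,0,0],-1]]'; python3 -m crank '[[[0.0004,0.002,0],[0,0,0],-1],[[0,0,0],[0,0,0],-1]]'; python3 -m crank '[[[0.0004,0.002,0],[0,0,0],-1],[[0,0,0],[0,0,0],-1]]'
```

```text
clock: 2.75
tool_pos: [0.4831, -0.2662, 0.0264]
orientation: [-180.0, 12.0, -102.3]
force: [-0.3, -2.1, 0.9]
opening: 0.0005
gripper_force: 1.1
clock: 2.95
tool_pos: [0.4834, -0.2645, 0.0264]
orientation: [-180.0, 12.0, -102.3]
force: [-1.1, -2.0, 1.4]
opening: 0.0004
gripper_force: 1.3
clock: 3.15
tool_pos: [0.4837, -0.2625, 0.0264]
orientation: [-180.0, 12.0, -102.3]
force: [-1.0, -1.9, 0.6]
opening: 0.0004
gripper_force: 1.4
```

```bash
python3 -m crank '[[[0.0004,0.002,0],[0,0,0],-1]]';python3 -m crank '[[[0.0004,0.002,0],[0,0,0],-1]]';python3 -m crank '[[[0.0004,0.002,0],[0,0,0],-1]]'
```

```text
clock: 3.25
tool_pos: [0.4837, -0.2617, 0.0264]
orientation: [180.0, 11.9, -102.3]
force: [-6.2, -14.3, -0.6]
opening: 0.0006
gripper_force: 8.0
clock: 3.35
tool_pos: [0.4835, -0.2614, 0.0265]
orientation: [180.0, 11.8, -102.3]
force: [-9.1, -24.1, -1.0]
opening: 0.0006
gripper_force: 12.9
clock: 3.45
tool_pos: [0.4835, -0.2613, 0.0266]
orientation: [180.0, 11.6, -102.2]
force: [-11.5, -33.0, -0.7]
opening: 0.0006
gripper_force: 17.5
```

```bash
python3 -m crank '[[[-0.004,-0.0165,0],[0,0,0],-1],[[-0.0032,-0.0147,0],[0,0,0],-1],[[0,0,0.035],[0,0,-8.2],-1],[[0,0,0.035],[0,0,-8.2],-1],[[0,0,0.035],[0,0,-8.2],-1],[[-0.0076,0.0173,0],[0,0,-8.2],-1],[[-0.0076,0.0173,0],[0,0,-8.2],-1],[[-0.0076,0.0173,0],[0,0,-8.2],-1],[[-0.0076,0.0173,0],[0,0,-8.2],-1],[[-0.0076,0.0173,0],[0,0,-8.2],-1],[[-0.0076,0.0173,0],[0,0,-8.2],-1],[[-0.0076,0.0173,0],[0,0,-8.2],-1]]'; python3 -m crank '[[[0,0,0],[0,0,-8],-1],[[0,0,0],[0,0,0],-1]]'
python3 - <<'E'
from h import *
print(ctrl.get_obs()["joint_pos"].round(1))
p,d=imaging.snapshot("scene"); cv2.imwrite("pics/s2.png",p);
E
```

```text
clock: 4.65
tool_pos: [0.428, -0.1753, 0.1316]
orientation: [-180.0, 11.9, 179.7]
force: [-0.1, -0.6, -0.8]
opening: 0.0004
gripper_force: 0.0
clock: 4.85
tool_pos: [0.4278, -0.1753, 0.1315]
orientation: [-180.0, 11.8, 171.9]
force: [-0.6, -0.4, -0.6]
opening: 0.0001
gripper_force: 0.0
[   4.5   -1.7  -43.6    4.3  -36.7 -105.8]
```

View pics/s2.png

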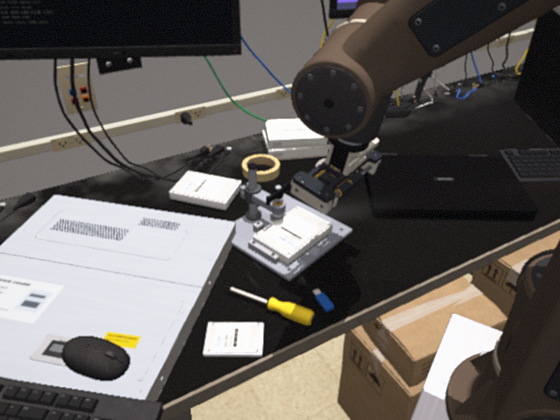

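The scene shows the drive's end now against the rail near (262,248) and the front gap free. Next I descend in front and push along +x.

```bash
python3 -m crank '[[[-0.0046,0.0071,-0.025],[0,0,-4.3],-1],[[0,0,-0.04],[0,0,0],-1],[[0,0,-0.04],[0,0,0],-1],[[0,0,0],[0,0,0],-1],[[0.0049,-0.0011,0],[0,0,0],-1],[[0.0049,-0.0011,0],[0,0,0],-1],[[0.0049,-0.0011,0],[0,0,0],-1],[[0.0049,-0.0011,0],[0,0,0],-1],[[0.0049,-0.0011,0],[0,0,0],-1],[[0.0049,-0.0011,0],[0,0,0],-1]]';python3 -m crank '[[[0.002,-0.0004,0],[0,0,0],-1],[[0.002,-0.0004,0],[0,0,0],-1]]';python3 -m crank '[[[0.002,-0.0004,0],[0,0,0],-1]]';python3 -m crank '[[[0.002,-0.0004,0],[0,0,0],-1]]'
```

```text
clock: 5.9
tool_pos: [0.4526, -0.176, 0.0269]
orientation: [-179.9, 11.8, 167.7]
force: [-5.3, 1.0, 3.7]
opening: 0.0005
gripper_force: 2.6
clock: 6.1
tool_pos: [0.4567, -0.1766, 0.0267]
orientation: [-179.9, 11.8, 167.7]
force: [-4.4, 1.4, 2.9]
opening: 0.0004
gripper_force: 2.6
clock: 6.2
tool_pos: [0.4585, -0.177, 0.0266]
orientation: [-179.9, 11.8, 167.7]
force: [-5.1, 0.6, 3.5]
opening: 0.0006
gripper_force: 2.6
clock: 6.3
tool_pos: [0.4589, -0.1775, 0.0261]
orientation: [-179.9, 11.6, 167.7]
force: [-13.3, 7.4, 10.2]
opening: 0.0004
gripper_force: 7.7
```

```bash
python3 -m crank '[[[0.002,-0.0004,0],[0,0,0],-1]]';python3 -m crank '[[[0.002,-0.0004,0],[0,0,0],-1],[[0,0,0],[0,0,0],-1]]'
```

```text
clock: 6.4
tool_pos: [0.4588, -0.178, 0.0254]
orientation: [-179.8, 11.5, 167.7]
force: [-18.7, 11.2, 13.2]
opening: 0.0004
gripper_force: 10.6
clock: 6.6
tool_pos: [0.4587, -0.1785, 0.0247]
orientation: [-179.8, 11.3, 167.6]
force: [-19.2, 10.2, 13.6]
opening: 0.0004
gripper_force: 10.7
```

```bash
python3 -m crank '[[[-0.0171,0.0038,0],[0,0,0],-1],[[-0.0171,0.0038,0],[0,0,0],-1],[[0,0,0.035],[0,0,8.2],-1],[[0,0,0.035],[0,0,8.2],-1],[[0,0,0.035],[0,0,8.2],-1],[[0.0079,-0.0181,0],[0,0,8.2],-1],[[0.0079,-0.0181,0],[0,0,8.2],-1],[[0.0079,-0.0181,0],[0,0,8.2],-1],[[0.0079,-0.0181,0],[0,0,8.2],-1],[[0.0079,-0.0181,0],[0,0,8.2],-1],[[0.0079,-0.0181,0],[0,0,8.2],-1],[[0.0079,-0.0181,0],[0,0,8.2],-1]]'; python3 -m crank '[[[0,0,0],[0,0,8],-1],[[0,0,0],[0,0,0],-1]]'
```

```text
clock: 7.8
tool_pos: [0.4845, -0.2942, 0.1132]
orientation: [-179.4, 11.7, -118.1]
force: [0.6, 0.1, 0.8]
opening: 0.0002
gripper_force: 0.0
clock: 8.0
tool_pos: [0.4846, -0.294, 0.1124]
orientation: [-179.5, 11.7, -110.4]
force: [-0.5, 0.9, -0.3]
opening: 0.0005
gripper_force: 0.0
```

```bash
python3 -m crank '[[[0,0,-0.043],[0,0,8],-1],[[0,0,-0.043],[0,0,0],-1],[[0,0,0],[0,0,0],-1],[[0.0013,0.0059,0],[0,0,0],-1],[[0.0013,0.0059,0],[0,0,0],-1],[[0.0013,0.0059,0],[0,0,0],-1],[[0.0013,0.0059,0],[0,0,0],-1],[[0.0004,0.002,0],[0,0,0],-1],[[0.0004,0.002,0],[0,0,0],-1]]';python3 -m crank '[[[0.0004,0.002,0],[0,0,0],-1],[[0.0004,0.002,0],[0,0,0],-1]]';python3 -m crank '[[[0.0004,0.002,0],[0,0,0],-1]]'
```

```text
clock: 8.9
tool_pos: [0.4899, -0.265, 0.0274]
orientation: [-179.4, 11.7, -102.4]
force: [1.0, -0.6, -0.1]
opening: 0.0004
gripper_force: 0.0
clock: 9.1
tool_pos: [0.49, -0.2632, 0.0271]
orientation: [-179.5, 11.5, -102.4]
force: [-6.6, -16.4, 0.8]
opening: 0.0005
gripper_force: 8.0
clock: 9.2
tool_pos: [0.4899, -0.2629, 0.0271]
orientation: [-179.5, 11.4, -102.4]
force: [-8.7, -24.3, 1.0]
opening: 0.0003
gripper_force: 12.6
```

```bash
python3 -m crank '[[[-0.004,-0.018,0],[0,0,0],-1],[[-0.004,-0.018,0],[0,0,0],-1],[[0,0,0.045],[-5.8,1.28,0],-1],[[0,0,0.045],[-5.8,1.28,0],-1],[[0,0,0.045],[0,0,0],-1],[[0,0,0.045],[0,0,0],-1],[[0,0,0],[0,0,0],-1]]'
python3 - <<'E'
from h import *
print(ctrl.get_obs()["joint_pos"].round(1))
Qs=[]
for n in ["scene","side"]:
    p,d=imaging.snapshot(n); X,u,v=cloud(n,d); c=p[v,u].astype(int); np.save(f"pics/{n}3.npy",d)
    cv2.imwrite(f"pics/{n}3.png",p)
    k=(np.hypot(X[:,0]-.547,X[:,1]+.193)<.05)&(X[:,2]>.1)&(X[:,2]<.135)&(c.max(1)<70); Q=X[k]; 
    w,V=np.linalg.eigh(np.cov(Q[:,:2].T)); s=(Q[:,:2]-[.547,-.193])@V[:,1]; t=(Q[:,:2]-[.547,-.193])@V[:,0]
    print(n,k.sum(),Q.mean(0).round(4),np.degrees(np.arctan2(V[1,1],V[0,1])),V[:,0],"s",s.min().round(4),s.max().round(4),"t",np.percentile(t,[5,50,95]).round(4))
    for lo,hi in [(-.05,-.02),(-.02,.02),(.02,.05)]:
        q=Q[(s>lo)&(s<hi)]; print("  z",np.percentile(q[:,2],[5,50,95]).round(4))
    near=(np.hypot(X[:,0]-.53,X[:,1]+.19)<.14); im=np.zeros(d.shape,np.uint8); kd=near&(X[:,2]>.036)&(X[:,2]<.046)&(c.min(1)>150); im[v[kd],u[kd]]=1
    N,L,S,_=cv2.connectedComponentsWithStats(im); b=1+S[1:,4].argmax(); kd=L[v,u]==b; r=cv2.minAreaRect((X[kd][:,:2]*1000).astype(np.float32)); print(" drive",r)
p=cv2.imread("pics/scene3.png"); cv2.imwrite("pics/c3.png",cv2.resize(p[150:280,215:355],None,fx=5,fy=4.5,interpolation=cv2.INTER_CUBIC))
E
```

```text
clock: 9.9
tool_pos: [0.486, -0.2965, 0.2137]
orientation: [-178.9, -0.3, -102.4]
force: [1.0, -0.4, 0.6]
opening: 0.0005
gripper_force: 0.0
[-11.5  10.4 -15.1   0.4 -63.3  -1.1]
scene 224 [ 0.5432 -0.1871  0.1198] 84.12444533675172 [-0.99474658  0.10236814] s -0.0369 0.0421 t [-0.0023  0.0045  0.0113]
  z [0.1103 0.1209 0.1267]
  z [0.1088 0.1222 0.13  ]
  z [0.1096 0.119  0.1248]
 drive ((520.292236328125, -176.58428955078125), (134.20767211914062, 106.81622314453125), 77.68180084228516)
side 147 [ 0.5449 -0.186   0.1173] 83.68592813696289 [-0.99393397  0.10997842] s -0.0363 0.0425 t [-0.0045  0.003   0.0095]
  z [0.1079 0.1185 0.1236]
  z [0.1042 0.1202 0.1276]
  z [0.1063 0.1167 0.1234]
 drive ((520.4361572265625, -174.3746337890625), (133.35382080078125, 103.43311309814453), 77.8697738647461)
```

View pics/c3.png

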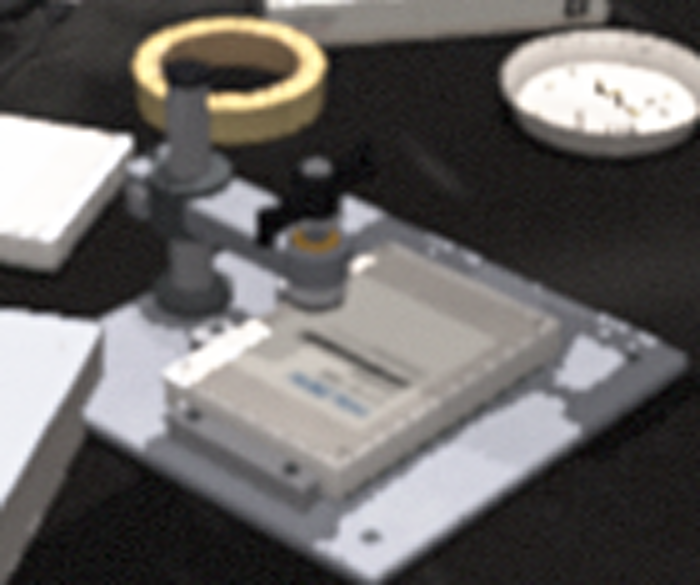

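The drive now sits parallel to the plate (77.7°), on the stops and rail. The knob's wings lie at 84°, mid height about 0.115, axis about (0.546, -0.1905). I'll work out the sweep for pushing the -y wing clockwise from its +x side.

```bash
cat > sweep.py <<'E'
from h import *
import sys
C=np.array([.546,-.1905]); r=.028
def tcp(phi,d=.025):
    a=np.radians(phi); return C+r*np.array([np.cos(a),np.sin(a)])+d*np.array([-np.sin(a),np.cos(a)])
if __name__=="__main__":
    p0,p1,st=map(float,sys.argv[1:4]); o=ctrl.get_obs(); x=o["tool_pos"]; yaw=o["orientation"][2]
    s=tcp(p0,.032); print("to start",(s-x[:2]).round(4),"z",round(.100-x[2],4),"turn",round((p0-yaw+180-0+90)%180-90,1),"joint",o["joint_pos"].round(0))
    P=np.array([tcp(f) for f in np.arange(p0,p1-.1,-st)]); print("touch",(P[0]-s).round(4)); print(np.diff(P,axis=0).round(4).tolist())
E
python3 sweep.py 264 104 8
```

```text
to start [0.0917 0.0736] z -0.1079 turn 6.5 joint [-11.  11. -16.   0. -63.  -1.]
touch [-0.007   0.0007]
[[-0.0045, -0.0028], [-0.0048, -0.0021], [-0.005, -0.0014], [-0.0052, -0.0007], [-0.0052, 0.0], [-0.0052, 0.0008], [-0.005, 0.0015], [-0.0048, 0.0022], [-0.0044, 0.0028], [-0.004, 0.0034], [-0.0035, 0.0039], [-0.0029, 0.0044], [-0.0023, 0.0047], [-0.0016, 0.005], [-0.0009, 0.0052], [-0.0002, 0.0052], [0.0006, 0.0052], [0.0013, 0.0051], [0.002, 0.0048], [0.0026, 0.0045]]
```

```bash
python3 -m crank '[[[0.0306,0.0245,0],[0,0,6.5],-1],[[0.0306,0.0245,0],[0,0,0],-1],[[0.0306,0.0245,0],[0,0,0],-1],[[0,0,-0.036],[0,0,0],-1],[[0,0,-0.036],[0,0,0],-1],[[0,0,-0.036],[0,0,0],-1],[[0,0,0],[0,0,0],-1]]'; python3 -m crank '[[[-0.007,0.0007,0],[0,0,0],-1],[[0,0,0],[0,0,0],-1]]'; python3 -m crank '[[[-0.0045,-0.0028,0],[0,0,-8],-1],[[-0.0048,-0.0021,0],[0,0,-8],-1],[[-0.005,-0.0014,0],[0,0,-8],-1],[[-0.0052,-0.0007,0],[0,0,-8],-1]]'
```

```text
clock: 10.7
tool_pos: [0.5698, -0.2211, 0.092]
orientation: [179.8, -0.2, -96.0]
force: [-0.8, 0.2, -0.1]
opening: 0.0001
gripper_force: 0.0
clock: 10.9
tool_pos: [0.5677, -0.2214, 0.1002]
orientation: [-179.4, -0.2, -96.0]
force: [0.8, -0.5, 0.1]
opening: -0.0001
gripper_force: 0.0
clock: 11.3
tool_pos: [0.5499, -0.2287, 0.1015]
orientation: [-179.2, -0.0, -128.3]
force: [2.9, -1.1, -1.0]
opening: 0.0006
gripper_force: 1.2
```

```bash
python3 -m crank '[[[-0.0052,0,0],[0,0,-8],-1],[[-0.0052,0.0008,0],[0,0,-8],-1],[[-0.005,0.0015,0],[0,0,-8],-1],[[-0.0048,0.0022,0],[0,0,-8],-1],[[-0.0044,0.0028,0],[0,0,-8],-1],[[-0.004,0.0034,0],[0,0,-8],-1],[[-0.0035,0.0039,0],[0,0,-8],-1],[[-0.0029,0.0044,0],[0,0,-8],-1]]';python3 - <<'E'
from sweep import *
print(tcp(168).round(4), ctrl.get_obs()["joint_pos"].round(0))
E
```

```text
clock: 12.1
tool_pos: [0.5143, -0.2097, 0.1013]
orientation: [-179.5, 0.1, 167.7]
force: [1.2, -2.7, 0.0]
opening: 0.0003
gripper_force: 1.1
[ 0.5134 -0.2091] [  -2.   16.  -24.    1.  -50. -101.]
```

```bash
python3 -m crank '[[[-0.0023,0.0047,0],[0,0,-8],-1],[[-0.0016,0.005,0],[0,0,-8],-1],[[-0.0009,0.0052,0],[0,0,-8],-1],[[-0.0002,0.0052,0],[0,0,-8],-1],[[0.0006,0.0052,0],[0,0,-8],-1],[[0.0013,0.0051,0],[0,0,-8],-1],[[0.002,0.0048,0],[0,0,-8],-1],[[0,0,0],[0,0,0],-1]]';python3 sweep.py 292 112 8
```

```text
clock: 12.9
tool_pos: [0.5123, -0.174, 0.1005]
orientation: [-179.6, -0.1, 111.9]
force: [-1.0, -0.9, 0.0]
opening: 0.0002
gripper_force: 0.8
to start [ 0.0739 -0.0305] z -0.0005 turn 0.1 joint [   2.   15.  -25.   -0.  -50. -160.]
touch [-0.0065 -0.0026]
[[-0.0026, -0.0045], [-0.0032, -0.0041], [-0.0038, -0.0036], [-0.0042, -0.0031], [-0.0046, -0.0024], [-0.0049, -0.0018], [-0.0051, -0.0011], [-0.0052, -0.0003], [-0.0052, 0.0004], [-0.0051, 0.0011], [-0.0049, 0.0018], [-0.0046, 0.0025], [-0.0042, 0.0031], [-0.0038, 0.0037], [-0.0032, 0.0041], [-0.0026, 0.0045], [-0.0019, 0.0049], [-0.0012, 0.0051], [-0.0005, 0.0052], [0.0002, 0.0052], [0.0009, 0.0052], [0.0016, 0.005]]
```

```bash
python3 -m crank '[[[-0.006,-0.0025,0],[0,0,0],-1],[[0,0,0.035],[0,0,0],-1],[[0,0,0.035],[0,0,8.2],-1],[[0,0,0],[0,0,8.2],-1],[[0,0,0],[0,0,8.2],-1],[[0,0,0],[0,0,8.2],-1],[[0,0,0],[0,0,8.2],-1],[[0,0,0],[0,0,8.2],-1],[[0,0,0],[0,0,8.2],-1],[[0,0,0],[0,0,8.2],-1],[[0,0,0],[0,0,8.2],-1],[[0,0,0],[0,0,8.2],-1]]'; python3 -m crank '[[[0,0,0],[0,0,8.2],-1],[[0,0,0],[0,0,8.2],-1],[[0,0,0],[0,0,8.2],-1],[[0,0,0],[0,0,8.2],-1],[[0,0,0],[0,0,8.2],-1],[[0,0,0],[0,0,8.2],-1],[[0,0,0],[0,0,8.2],-1],[[0,0,0],[0,0,8.2],-1],[[0,0,0],[0,0,8.2],-1],[[0,0,0],[0,0,8.2],-1],[[0,0,0],[0,0,8.2],-1],[[0,0,0],[0,0,8.2],-1]]'; python3 sweep.py 112 32 8
python3 - <<'E'
from h import *
Qs=[]
for n in ["scene","side"]:
    p,d=imaging.snapshot(n); X,u,v=cloud(n,d); c=p[v,u].astype(int)
    cv2.imwrite(f"pics/{n}4.png",p)
    k=(np.hypot(X[:,0]-.546,X[:,1]+.1905)<.045)&(X[:,2]>.095)&(X[:,2]<.135)&(c.max(1)<70); Q=X[k]
    w,V=np.linalg.eigh(np.cov(Q[:,:2].T)); s=(Q[:,:2]-[.546,-.1905])@V[:,1]
    print(n,k.sum(),Q.mean(0).round(4),np.degrees(np.arctan2(V[1,1],V[0,1])),s.min().round(4),s.max().round(4),np.percentile(Q[:,2],[5,50,95]).round(4))
E
```

```text
clock: 14.1
tool_pos: [0.506, -0.1767, 0.1696]
orientation: [-179.5, -0.1, -165.4]
force: [-0.6, -0.3, 0.2]
opening: 0.0003
gripper_force: 0.0
clock: 15.3
tool_pos: [0.506, -0.1767, 0.1696]
orientation: [-179.4, -0.2, -67.0]
force: [-0.4, 0.2, 0.3]
opening: 0.0006
gripper_force: 0.0
to start [-0.0001  0.0002] z -0.0696 turn -1.0 joint [  2.  10. -22.   0. -58.  21.]
touch [0.0065 0.0026]
[[0.0026, 0.0045], [0.0032, 0.0041], [0.0038, 0.0036], [0.0042, 0.0031], [0.0046, 0.0024], [0.0049, 0.0018], [0.0051, 0.0011], [0.0052, 0.0003], [0.0052, -0.0004], [0.0051, -0.0011]]
scene 164 [ 0.5412 -0.1821  0.1163] 121.69884826274867 -0.0406 0.0407 [0.1034 0.1181 0.1244]
side 102 [ 0.5417 -0.1818  0.1146] 120.85525338027144 -0.0393 0.0412 [0.1028 0.1162 0.1232]
```

```bash
python3 -m crank '[[[0,0,-0.035],[0,0,-1],-1],[[0,0,-0.035],[0,0,0],-1],[[0,0,0],[0,0,0],-1],[[0.0065,0.0026,0],[0,0,0],-1],[[0.0026,0.0045,0],[0,0,-8],-1],[[0.0032,0.0041,0],[0,0,-8],-1],[[0.0038,0.0036,0],[0,0,-8],-1],[[0.0042,0.0031,0],[0,0,-8],-1],[[0.0046,0.0024,0],[0,0,-8],-1]]'; python3 -m crank '[[[0.0049,0.0018,0],[0,0,-8],-1],[[0.0051,0.0011,0],[0,0,-8],-1],[[0.0052,0.0003,0],[0,0,-8],-1],[[0.0052,-0.0004,0],[0,0,-8],-1]]';python3 sweep.py 220 92 8; python3 -c "
from sweep import *
print(tcp(40))"
```

```text
clock: 16.3
tool_pos: [0.5312, -0.1558, 0.1006]
orientation: [-179.5, -0.2, -108.9]
force: [-2.5, 0.8, -2.6]
opening: 0.0005
gripper_force: 1.5
clock: 16.7
tool_pos: [0.5523, -0.1527, 0.1007]
orientation: [-179.5, -0.1, -140.9]
force: [-1.7, 3.3, -2.5]
opening: 0.0002
gripper_force: 1.6
to start [-0.0072 -0.0803] z -0.0007 turn 0.9 joint [  4.  17. -22.   1. -50. -56.]
touch [-0.0045  0.0054]
[[-0.0051, 0.0011], [-0.0049, 0.0018], [-0.0046, 0.0025], [-0.0042, 0.0031], [-0.0038, 0.0037], [-0.0032, 0.0041], [-0.0026, 0.0045], [-0.0019, 0.0049], [-0.0012, 0.0051], [-0.0005, 0.0052], [0.0002, 0.0052], [0.0009, 0.0052], [0.0016, 0.005], [0.0023, 0.0047], [0.0029, 0.0043], [0.0035, 0.0039]]
[ 0.55137955 -0.15335084]
```

```bash
python3 -m crank '[[[-0.0039,0.0046,0],[0,0,0],-1],[[0,0,0.035],[0,0,0],-1],[[0,0,0.035],[0,0,0],-1],[[-0.0011,-0.0283,0],[0,0,0],-1],[[-0.0011,-0.0283,0],[0,0,0],-1],[[-0.0011,-0.0283,0],[0,0,0],-1],[[0,0,-0.035],[0,0,0],-1],[[0,0,-0.035],[0,0,0],-1],[[0,0,0],[0,0,0],-1],[[0,0,0],[0,0,0],-1]]'; python3 -m crank '[[[-0.0045,0.0054,0],[0,0,0],-1],[[-0.0051,0.0011,0],[0,0,-8],-1],[[-0.0049,0.0018,0],[0,0,-8],-1],[[-0.0046,0.0025,0],[0,0,-8],-1],[[-0.0042,0.0031,0],[0,0,-8],-1]]'; python3 -c "
from sweep import *
print(tcp(220,.032),tcp(188))"
```

```text
clock: 17.7
tool_pos: [0.5446, -0.2338, 0.1003]
orientation: [-179.4, -0.2, -140.4]
force: [0.7, -0.1, 0.6]
opening: 0.0005
gripper_force: 0.0
clock: 18.2
tool_pos: [0.522, -0.2196, 0.1012]
orientation: [-179.4, 0.0, -172.8]
force: [1.7, -2.8, -0.9]
opening: 0.0005
gripper_force: 1.2
[ 0.54511996 -0.23301148] [ 0.52175182 -0.21915355]
```

```bash
f() { grep -E "tool_pos|force: \["; }; python3 -m crank '[[[-0.0038,0.0037,0],[0,0,-8],-1]]' | f; python3 -m crank '[[[-0.0032,0.0041,0],[0,0,-8],-1]]' | f; python3 -m crank '[[[-0.0026,0.0045,0],[0,0,-8],-1]]' | f;  python3 -m crank '[[[-0.0019,0.0049,0],[0,0,-8],-1]]' | f
```

```text
tool_pos: [0.5181, -0.2159, 0.1012]
force: [1.7, -2.2, -0.6]
tool_pos: [0.5148, -0.2118, 0.1012]
force: [0.5, -2.3, -1.3]
tool_pos: [0.5121, -0.2073, 0.1012]
force: [0.4, -2.9, -0.8]
tool_pos: [0.5101, -0.2024, 0.1011]
force: [-0.3, -1.7, -0.6]
```

```bash
f() { grep -E "tool_pos|force: \["; }; python3 -m crank '[[[-0.0012,0.0051,0],[0,0,-8],-1]]' | f; python3 -m crank '[[[-0.0005,0.0052,0],[0,0,-8],-1]]' | f; python3 -m crank '[[[0.0002,0.0052,0],[0,0,-8],-1]]' | f
```

```text
tool_pos: [0.5087, -0.1972, 0.101]
force: [0.1, -3.3, -1.7]
tool_pos: [0.508, -0.192, 0.101]
force: [-0.4, -2.6, -0.1]
tool_pos: [0.508, -0.1867, 0.1009]
force: [-1.3, -2.5, -2.1]
```

```bash
f() { grep -E "tool_pos|force: \["; }; python3 -m crank '[[[0.0009,0.0052,0],[0,0,-8],-1]]' | f; python3 -m crank '[[[0.0016,0.005,0],[0,0,-8],-1]]' | f
python3 - <<'E'
from h import *
print(ctrl.get_obs()["joint_pos"].round(0))
for n in ["scene","side"]:
    p,d=imaging.snapshot(n); X,u,v=cloud(n,d); c=p[v,u].astype(int)
    cv2.imwrite(f"pics/{n}5.png",p)
    k=(np.hypot(X[:,0]-.546,X[:,1]+.1905)<.02)&(X[:,2]>.095)&(X[:,2]<.135)&(c.max(1)<70); Q=X[k]
    print(n,k.sum(),np.percentile(Q[:,2],[5,50,95]).round(4))
E
```

```text
tool_pos: [0.5087, -0.1815, 0.1008]
force: [-1.5, -1.7, -0.8]
tool_pos: [0.5101, -0.1765, 0.1007]
force: [-1.6, -2.6, -1.7]
[   2.   15.  -26.    0.  -50. -157.]
scene 64 [0.0998 0.1132 0.1186]
side 23 [0.0985 0.112  0.1174]
```

```bash
python3 -m crank '[[[-0.006,-0.003,0],[0,0,0],-1],[[0,0,0.035],[0,0,0],-1],[[0,0,0.035],[0,0,8.2],-1],[[0,0,0],[0,0,8.2],-1],[[0,0,0],[0,0,8.2],-1],[[0,0,0],[0,0,8.2],-1],[[0,0,0],[0,0,8.2],-1],[[0,0,0],[0,0,8.2],-1],[[0,0,0],[0,0,8.2],-1],[[0,0,0],[0,0,8.2],-1],[[0,0,0],[0,0,8.2],-1],[[0,0,0],[0,0,8.2],-1]]' >/dev/null; python3 -m crank '[[[0,0,0],[0,0,8.2],-1],[[0,0,0],[0,0,8.2],-1],[[0,0,0],[0,0,8.2],-1],[[0,0,0],[0,0,8.2],-1],[[0,0,0],[0,0,8.2],-1],[[0,0,0],[0,0,8.2],-1],[[0,0,0],[0,0,8.2],-1],[[0,0,0],[0,0,8.2],-1],[[0,0,0],[0,0,8.2],-1],[[0,0,0],[0,0,8.2],-1],[[0,0,0],[0,0,8.2],-1],[[0,0,0],[0,0,8.2],-1]]'; python3 sweep.py 116 20 8
python3 - <<'E'
from h import *
for n in ["scene","side"]:
    p,d=imaging.snapshot(n); X,u,v=cloud(n,d); c=p[v,u].astype(int)
    k=(np.hypot(X[:,0]-.546,X[:,1]+.1905)<.045)&(X[:,2]>.095)&(X[:,2]<.135)&(c.max(1)<70); Q=X[k]
    w,V=np.linalg.eigh(np.cov(Q[:,:2].T)); print(n,k.sum(),np.degrees(np.arctan2(V[1,1],V[0,1])),np.percentile(Q[:,2],[5,50,95]).round(4))
E
```

```text
clock: 21.6
tool_pos: [0.5042, -0.18, 0.1696]
orientation: [-179.4, -0.2, -63.6]
force: [1.0, 0.4, 0.3]
opening: 0.0001
gripper_force: 0.0
to start [0.0008 0.0006] z -0.0696 turn -0.4 joint [  1.  10. -22.  -0. -58.  25.]
touch [0.0063 0.0031]
[[0.0023, 0.0047], [0.0029, 0.0043], [0.0035, 0.0039], [0.004, 0.0033], [0.0045, 0.0028], [0.0048, 0.0021], [0.005, 0.0014], [0.0052, 0.0007], [0.0052, -0.0], [0.0052, -0.0008], [0.005, -0.0015], [0.0048, -0.0022]]
scene 164 127.51202215422907 [0.0993 0.1123 0.1185]
side 94 126.24685949170247 [0.0977 0.1105 0.1163]
```

```bash
f() { grep -E "tool_pos|force: \["; }; python3 -m crank '[[[0.0008,0.0006,-0.035],[0,0,0],-1],[[0,0,-0.035],[0,0,0],-1],[[0,0,0],[0,0,0],-1],[[0.0063,0.0031,0],[0,0,0],-1],[[0,0,0],[0,0,0],-1]]' |f; python3 -m crank '[[[0.0023,0.0047,0],[0,0,-8],-1]]' | f; python3 -m crank '[[[0.0029,0.0043,0],[0,0,-8],-1]]' | f; python3 -m crank '[[[0.0035,0.0039,0],[0,0,-8],-1]]' | f
```

```text
tool_pos: [0.5123, -0.1761, 0.1003]
force: [-2.1, -1.0, -0.9]
tool_pos: [0.5139, -0.1718, 0.1002]
force: [-1.1, -2.0, -1.6]
tool_pos: [0.5167, -0.1672, 0.1002]
force: [-1.9, -1.9, -1.5]
tool_pos: [0.5198, -0.1632, 0.1001]
force: [-4.0, -1.5, -2.8]
```

```bash
f() { grep -E "tool_pos|force: \["; };  python3 -m crank '[[[0.002,0.0017,0],[0,0,-4],-1]]' | f; python3 -m crank '[[[0.002,0.0016,0],[0,0,-4],-1]]' | f;  python3 -m crank '[[[0.0023,0.0014,0],[0,0,-4],-1]]' | f; python3 -c "
from plant import ctrl
print(ctrl.get_obs()['moment'])"
```

```text
tool_pos: [0.5217, -0.1614, 0.1001]
force: [-3.9, -1.0, -0.2]
tool_pos: [0.5234, -0.1599, 0.1]
force: [-5.6, -0.1, 0.6]
tool_pos: [0.5255, -0.1584, 0.1]
force: [-6.4, 1.4, 0.6]
[0.53017191 2.13091218 0.04574116]
```

```bash
f() { grep -E "tool_pos|force: \["; };  python3 -m crank '[[[0.0023,0.0013,0],[0,0,-4],-1]]' | f; python3 -m crank '[[[0.0024,0.0011,0],[0,0,-4],-1]]' | f;  python3 -m crank '[[[0.0024,0.001,0],[0,0,-4],-1]]' | f;  python3 -m crank '[[[0.0025,0.0008,0],[0,0,-4],-1]]' | f
```

```text
tool_pos: [0.5277, -0.157, 0.1]
force: [-7.0, 2.1, 1.1]
tool_pos: [0.53, -0.1557, 0.1]
force: [-5.2, 3.3, 0.7]
tool_pos: [0.5325, -0.1546, 0.1]
force: [-5.9, 3.9, 1.9]
tool_pos: [0.5353, -0.1537, 0.1001]
force: [-3.0, 4.5, 0.0]
```

```bash
f() { grep -E "tool_pos|force: \["; };  python3 -m crank '[[[0.0025,0.0007,0],[0,0,-4],-1]]' | f; python3 -m crank '[[[0.0026,0.0005,0],[0,0,-4],-1]]' | f;  python3 -m crank '[[[0.0026,0.0002,0],[0,0,-4],-1]]' | f
```

```text
tool_pos: [0.5386, -0.153, 0.1002]
force: [-1.8, 2.2, -0.8]
tool_pos: [0.5417, -0.1526, 0.1004]
force: [-1.5, 1.7, -2.1]
tool_pos: [0.5443, -0.1524, 0.1004]
force: [-2.4, 3.3, -0.1]
```

```bash
f() { grep -E "tool_pos|force: \["; };  python3 -m crank '[[[0.0026,0.0001,0],[0,0,-4],-1]]' | f; python3 -m crank '[[[0.0026,-0.0001,0],[0,0,-4],-1]]' | f;  python3 -m crank '[[[0.0026,-0.0003,0],[0,0,-4],-1]]' | f; python3 -m crank '[[[0.0026,-0.0005,0],[0,0,-4],-1]]' | f
```

```text
tool_pos: [0.5468, -0.1521, 0.1003]
force: [-2.6, 4.2, 0.3]
tool_pos: [0.5493, -0.152, 0.1004]
force: [-3.3, 6.3, 1.1]
tool_pos: [0.5519, -0.1521, 0.1004]
force: [-3.8, 7.0, 1.2]
tool_pos: [0.5547, -0.1526, 0.1004]
force: [-2.1, 6.7, -0.1]
```

```bash
f() { grep -E "tool_pos|force: \["; };  python3 -m crank '[[[0.0026,-0.0007,0],[0,0,-4],-1]]' | f; python3 -m crank '[[[0.0025,-0.0009,0],[0,0,-4],-1]]' | f;  python3 -m crank '[[[0.0025,-0.001,0],[0,0,-4],-1]]' | f;  python3 -m crank '[[[0.0024,-0.0012,0],[0,0,-4],-1]]' | f
```

```text
tool_pos: [0.5578, -0.1534, 0.1005]
force: [1.1, 3.6, -1.6]
tool_pos: [0.5607, -0.1546, 0.1007]
force: [0.1, 2.4, -0.6]
tool_pos: [0.5632, -0.1556, 0.1007]
force: [-0.0, 3.1, -0.9]
tool_pos: [0.5656, -0.1567, 0.1007]
force: [-0.2, 5.3, -0.8]
```

The force has peaked at about 7 N twice and dropped each time, so the clutch has given about two clicks. I'll back off, retreat and verify.

```bash
python3 -m crank '[[[-0.002,0.006,0],[0,0,0],-1],[[-0.001,0.003,0],[0,0,0],-1],[[0,0,0.04],[0,0,0],-1],[[0,0,0.04],[0,0,0],-1],[[0,0,0.04],[0,0,0],-1],[[-0.02,-0.045,0],[0,0,0],-1],[[-0.02,-0.045,0],[0,0,0],-1],[[-0.02,-0.045,0],[0,0,0],-1],[[-0.02,-0.045,0],[0,0,0],-1],[[0,-0.045,0],[0,0,0],-1],[[0,0,0],[0,0,0],-1]]'
python3 - <<'E'
from h import *
for n in ["scene","side"]:
    p,d=imaging.snapshot(n); X,u,v=cloud(n,d); c=p[v,u].astype(int); cv2.imwrite(f"pics/{n}6.png",p)
    near=(np.hypot(X[:,0]-.53,X[:,1]+.19)<.14); im=np.zeros(d.shape,np.uint8); kd=near&(X[:,2]>.036)&(X[:,2]<.046)&(c.min(1)>120); im[v[kd],u[kd]]=1
    N,L,S,_=cv2.connectedComponentsWithStats(im); b=1+S[1:,4].argmax(); kd=L[v,u]==b; print(n,cv2.minAreaRect((X[kd][:,:2]*1000).astype(np.float32)))
p=cv2.imread("pics/scene6.png"); cv2.imwrite("pics/c6.png",cv2.resize(p[140:360,190:370],None,fx=3,fy=2.7,interpolation=cv2.INTER_CUBIC))
E
```

```text
clock: 25.4
tool_pos: [0.48, -0.3777, 0.2193]
orientation: [-179.4, -0.2, -160.3]
force: [0.2, 0.3, -0.8]
opening: -0.0
gripper_force: 0.0
scene ((517.7310791015625, -183.4371337890625), (150.0441436767578, 105.58152770996094), 77.52117919921875)
side ((517.6856689453125, -181.72708129882812), (148.64669799804688, 103.93608093261719), 77.92556762695312)
```

View pics/c6.png

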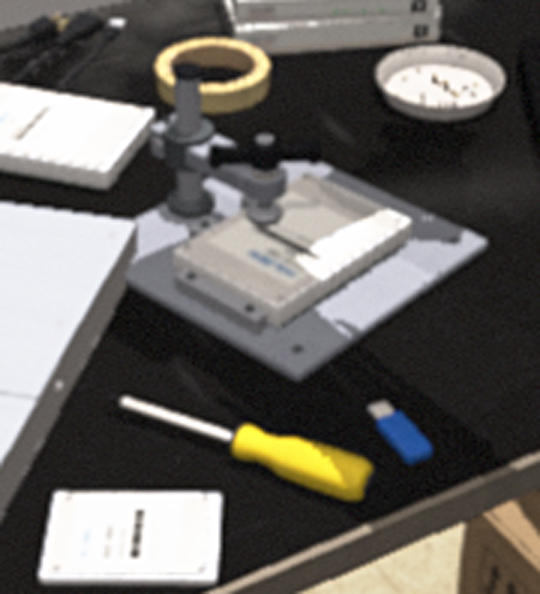

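The picture shows the pad down on the drive at crop px (262,210) and the drive's end flush on the rail at (215,295). The bystanders look undisturbed, and the drive's angle of 77.5–77.9° agrees with the plate's. I'm handing the job in.

```bash
python3 -c "
from plant import close_job
print(close_job())"
```

```text
the job is handed in; nothing more can be done
None
```

The drive is home against both end stops and the side rail, and clamped after about two clutch clicks (judged from the push force, not a direct slip reading); no bystander looked moved in the last picture, and the job was handed in at about 25 s.

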